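# Back off the window's locking ring by two counted turns

## Robot

A 6-joint arm with a two-finger parallel gripper is mounted at the origin on the work surface; the furniture and walls round the work are solid. World frame = base frame: x ahead of the robot, y to its left, z up, the work surface at z = 0. Lengths are in m, angles in rad, forces in N, time in s.
With the tool pointing down it reaches from about 0.3 to 0.95 m from the base axis. Payload 3.1 kg.
Tool frame: the origin (TCP) lies at the very end of the fingers, on their centre line; the grasp point (between the pads) lies 19 mm behind it; z points along the fingers, y is the line along which they close (so a half turn about z gives the same grasp; the last joint's range is limited). The gripper opens to 85 mm and grips with 20 to 120 N. Pads are 22 mm wide; open, the fingers measure 114 mm over their backs; the gripper's body (76 mm by 85 mm) begins 54 mm behind the grasp point. The pads swing forward as they close: fully open they stand 13 mm farther back than shut.
Start: joints at [1.052, 0.308, 1.634, -0, 1.2, -0.07], TCP at [0.271, 0.563, 0.231] pointing down, gripper open.
Joint ranges: [-3.06, 3.06], [-0.79, 1.96], [0.05, 2.63], [-1.19, 4.34], [0.05, 2.64], [-2.94, 2.94]. Speed limits (rad/s): [2.79, 2.79, 3.14, 3.14, 3.14, 3.14].

## Interface

Orientations are given as a unit quaternion [x, y, z, w].
In Python, from workcell import robot, imaging gives the robot as it stands (robot), with the cameras (imaging).
- The arm moves only by the shell command python3 drive.py 'ROWS'. ROWS is a JSON object whose key "offsets" holds a list of rows, 1 to 12 of them, each of 5 numbers: dx, dy, dz in m, then a turn about the tool's z in rad, then the finger opening in m; each row shifts and turns the commanded pose from where the row before left it, along the tool's axes as they then stand; what a row does not reach is not made up. A row lasts 1/10 s, in which the tool goes at most 0.05 m and 0.15 rad, less where a joint would pass 70% of its speed; a pose out of reach is approached as far as the arm can. The fingers move at their own pace and stop on an object; the grip force is fixed at half the most. Time passes only in rows, so rows that do not move let the fingers close. It prints the time, the measured TCP pose, the force, the opening and the grip force at its end. Input that does not fit is refused with a message, and nothing moves.
- robot.get_obs(): the state, without advancing time (a new reading comes with each control period).
- imaging.snapshot(name): name is "scene" or "top"; returns the picture (420x560x3 uint8, blue, green, red); there is no depth.
- imaging.get_calibration(name): a dict with "mtx" (3x3 intrinsics, pixels), "origin" and "attitude" of the camera in the world. Camera axes: x right, y down, z forward; pixel columns grow to the right and rows downward; lengths in m; the calibration is good to about 2 mm. A picture is of the moment at which its call begins. get_calibration takes no time and is no camera call.
- robot.finish_job(): hands the job in; it is judged then, once.
The state is a dict: "t": time; "qpos": joint angles; "qvel": joint speeds; "effort": joint torques, N m; "tcp_pos": TCP position; "tool_rot": TCP orientation; "ft_force": force on the tool from outside, world axes, zero at the start; "torque": the same for the moment, N m; "gripper_width": finger opening in m; "finger_force": force on a finger pad.
Only numpy, scipy, OpenCV 4.12 (cv2) and the standard library are available. Lean on these libraries where they do the work, as an engineer would, in place of code of your own. Each camera call takes 0.05 s, during which the arm holds its last target. There are 200 camera calls.

## Task

Loosen the knurled locking ring of the sample cell with the glass window: press on its rim with the fingertips and roll it round anticlockwise (seen from above) until its pip has come to the index post, then two full turns more, and leave the pip lined up with the post. Nothing is to be picked up: do not lift or shift the cell, do not touch the glass, and leave the ring of the other cell and everything else on the bench alone.

Things in the scene. Friction and masses are not known exactly. Their poses are not given: they have to be found in the camera images.
- window_cell: sample cell, a loose 2.7 kg round aluminium body, 136 mm across the foot, 85 mm high to the top of its knurled ring (the higher cell, with a round glass window inside the ring); origin: centre of the underside, z up. A fixed index post (8x6 mm) stands at its -x side, 62 to 70 mm from the axis, its top 8 mm below the ring's top
- window_ring_top (a point): on the window cell's axis, level with the top of its unpressed steel ring (100 mm across, 14 mm thick, flat top rim 28 to 50 mm from the axis); fixed to the cell's body. The ring sits on a spring washer and gives way up to 3 mm downwards, from about 1 N to 9 N, so fingertips pressed 1 to 2 mm down on the rim carry it round by friction
- window_ring (a joint): turn of the window cell's locking ring in rad, anticlockwise seen from above (loosening) positive. 0 = pip facing the index post for the first time, 6.283 one full turn later, 12.566 two full turns later; starts between -4.7 and -1.6. Light to turn (0.03 N m friction), stays where left
- window_pip (a point): outer end of the pip of the window cell's ring: a black 8 mm pin that sticks out 12 mm from the side of the ring, its axis 9 mm below the ring's top; a black line across the top of the rim runs to it
- glass_window: the flat glass disc, 49 mm across, inside the window cell's ring, its top 6 mm below the top of the unpressed ring; origin at the centre of its underside
- blank_cell: sample cell, a loose 2.7 kg round aluminium body, 136 mm across the foot, 62 mm high to the top of its knurled ring (the lower cell: no window but a steel plug with a 14 mm stud 12 mm higher than the ring); origin: centre of the underside, z up. A fixed index post (8x6 mm) stands at its -x side, 62 to 70 mm from the axis, its top 8 mm below the ring's top
- blank_ring (a joint): turn of the blank cell's locking ring in rad, anticlockwise seen from above (loosening) positive. 0 = pip facing the index post for the first time, 6.283 one full turn later, 12.566 two full turns later; starts between -4.7 and -1.6. Light to turn (0.03 N m friction), stays where left
- blank_pip (a point): outer end of the pip of the blank cell's ring: a black 8 mm pin that sticks out 12 mm from the side of the ring, its axis 9 mm below the ring's top; a black line across the top of the rim runs to it
- loupe: black eye loupe, 38 mm across and 38 mm high; a bystander, loose; origin at the centre of its underside
- parts_tin: round open tin of small parts, 64 mm across, 20 mm high; a bystander, loose; origin at the centre of its underside
- hex_key: hex key lying flat, 34x94x8 mm; a bystander, loose; origin at the centre of its underside
- micrometer: micrometer lying flat, 48x143x15 mm; a bystander, loose; origin at the centre of its underside
- v_block: steel V-block, 42x50x34 mm; a bystander, loose; origin at the centre of its underside

How it is judged:
On the way, in this order (a step that is already met when the one before it is completed fails the run):
1. the pip passes the index post for the first time (value of joint window_ring above 0 rad).
2. the pip passes the index post for the second time, one full turn later (value of joint window_ring above 6.283 rad).
At the end, for the whole second after the job is handed in: The window cell's ring stands still two full turns past the first meeting of pip and index post, the pip within 0.25 rad (14 degrees) of the post; the cell stands upright within 20 mm of where it was (value of joint window_ring between 12.316 and 12.816 rad and velocity of joint window_ring between -0.1 and 0.1 rad/s and distance of window_cell from where it was at the start of the episode below 0.02 m and angle between window_cell's own z axis and vertical below 0.05 rad); the robot touches nothing.
It fails at once if the window cell is lifted, or shifted by more than 20 mm (distance of window_cell from where it was at the start of the episode above 0.02 m or height (world z) of window_cell above 0.01 m).
It fails at once if the glass is touched (contact force between the fingers and glass_window above 1 N).
It fails at once if the other cell is lifted or shifted, or its ring turned (its pip moves more than 15 mm) (distance of any of blank_cell, blank_pip from where it was at the start of the episode above 0.015 m).
It fails at once if a bystander is moved by more than 25 mm or lifted (distance of any of loupe, parts_tin, hex_key, micrometer, v_block from where it was at the start of the episode above 0.025 m).
It also fails if it takes over 61 s, if anything falls off the work surface, if the arm or the gripper's body presses on something with over 40 N, if the wrist force passes 120 N, or if a joint passes its speed limit or range.

## Working session

There is one attempt and no reset: what is moved stays moved. The work goes in short steps, Python scripts to look and compute and a shell command to move; the robot and the scene stay as the last step left them, time stands still between calls to the robot, and variables do not carry over. Pictures are saved under pics/ and viewed, at most 10 in all, crops included, and the job is handed in when it is done.

```bash
ls; mkdir -p pics
python3 - <<'E'
from workcell import robot, imaging
import cv2,numpy as np
for n in("top","scene"):
    cv2.imwrite(f"pics/{n}0.png",imaging.snapshot(n)); c=imaging.get_calibration(n); print(n,c)
o=robot.get_obs();print(o)
E
```

```text
drive.py
pics
workcell.py
top {'mtx': array([[514.86677215,   0.        , 281.67588303],
       [  0.        , 514.86677215, 215.77682867],
       [  0.        ,   0.        ,   1.        ]]), 'origin': array([ 0.22459468, -0.00862589,  1.39020994]), 'attitude': array([-0.69576992,  0.71150614, -0.07000276,  0.06901336])}
scene {'mtx': array([[409.90925917,   0.        , 280.59026239],
       [  0.        , 409.90925917, 206.56123654],
       [  0.        ,   0.        ,   1.        ]]), 'origin': array([-0.37653383, -0.6623942 ,  0.79015515]), 'attitude': array([ 0.79250917, -0.38856963,  0.21247684, -0.41928087])}
{'t': 0.1, 'qpos': array([ 1.05228239e+00,  3.08945409e-01,  1.63504247e+00, -4.74812432e-06,
        1.19970308e+00, -6.96776013e-02]), 'qvel': array([ 1.26251657e-03, -1.13557624e-03, -2.94133406e-03,  2.41992972e-04,
       -7.02166407e-05, -1.58660613e-03]), 'effort': array([-5.22153496e-04, -4.16410553e+01, -2.77643842e+01, -1.38468386e-04,
        4.11052810e-03, -8.09834034e-06]), 'tcp_pos': array([0.27084455, 0.56244566, 0.2301528 ]), 'tool_rot': array([ 2.22538194e-01,  9.74923408e-01, -1.00474801e-03, -3.02006069e-04]), 'ft_force': array([-0.40756845, -0.06148479, -0.74018494]), 'torque': array([-0.07574438,  0.01392686,  0.01266854]), 'finger_force': 0.0, 'gripper_width': 0.08543776508980502}
```

View pics/top0.png

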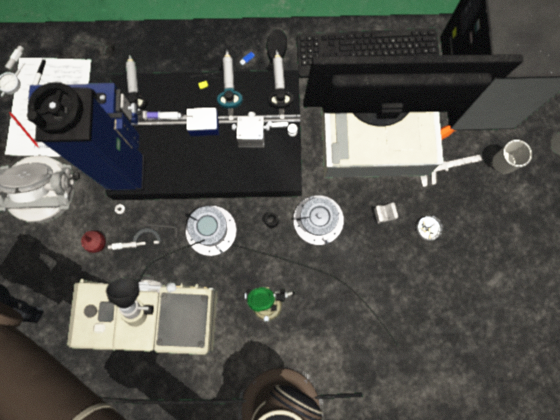

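View pics/scene0.png

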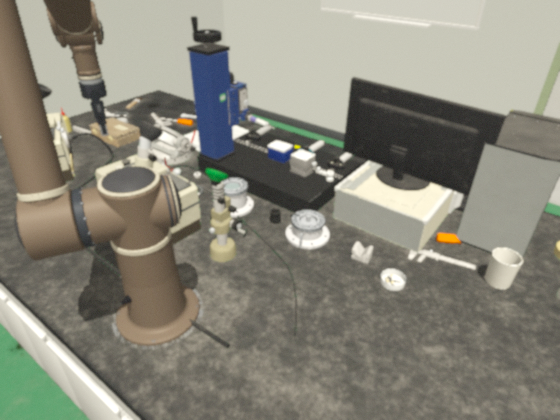

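The top view shows the window cell at about (208,229), with the pale glass, and the blank cell at about (318,218). The loupe sits between them at (271,220). I'll zoom in on the window cell and rectify it.

```bash
cat > h.py <<'E'
from workcell import robot, imaging
import cv2,numpy as np
from scipy.spatial.transform import Rotation as R
def cam(n):
    c=imaging.get_calibration(n); return c['mtx'],np.array(c['origin']),R.from_quat(c['attitude']).as_matrix()
def ray(n,uv,z):
    K,o,A=cam(n); d=A@np.linalg.solve(K,[uv[0],uv[1],1]); return o+d*(z-o[2])/d[2]
def proj(n,p):
    K,o,A=cam(n); q=K@(A.T@(np.asarray(p)-o)); return q[:2]/q[2]
def rect(img,n,c,z,half=.085,s=3000):
    # world plane z around c -> image: x up, y left
    P=np.float32([[c[0]+half,c[1]+half],[c[0]+half,c[1]-half],[c[0]-half,c[1]-half],[c[0]-half,c[1]+half]])
    src=np.float32([proj(n,[*p,z]) for p in P]); S=2*half*s
    return cv2.warpPerspective(img,cv2.getPerspectiveTransform(src,np.float32([[0,0],[S,0],[S,S],[0,S]])),(int(S),int(S)),flags=cv2.INTER_CUBIC)
E
python3 - <<'E'
from h import *
im=cv2.imread('pics/top0.png'); print(robot.get_obs()['t'])
c=cv2.resize(im[185:275,165:255],None,fx=6,fy=6,interpolation=cv2.INTER_CUBIC)
cv2.imwrite('pics/c0.png',c)
for z in(0,.085): print(z,ray('top',(208,229),z),ray('top',(318,218),z))
for n,z,uv in(('loupe',.038,(271,219)),('greenmicroscope',.1,(262,298)),('key',.0,(150,240)),('stage',.0,(205,195))): print(n,ray('top',uv,z))
E
```

```text
0.1
0 [0.46950321 0.18891605 0.        ] [ 0.49342798 -0.11345789  0.        ]
0.085 [0.45452905 0.17683797 0.085     ] [ 0.47699102 -0.10704827  0.085     ]
loupe [0.48617667 0.01518235 0.038     ]
greenmicroscope [0.27546653 0.04000538 0.1       ]
key [0.4425931  0.34696243 0.        ]
stage [0.5654808  0.19778981 0.        ]
```

View pics/c0.png

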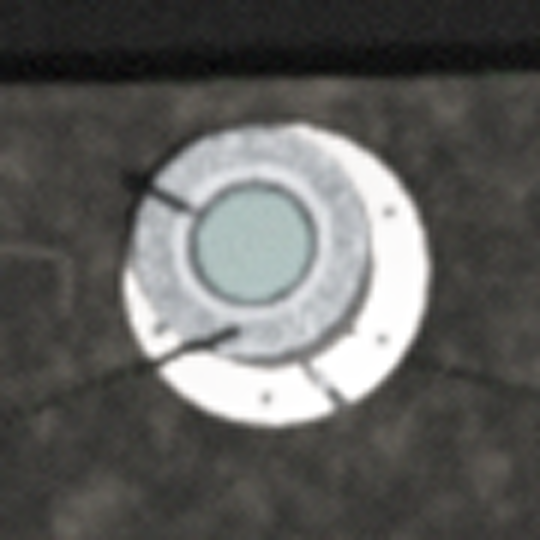

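The pip line is at crop (190,212)→(130,180). The post runs from its base at (340,405) to its top at (310,365). The glass is centred near (253,242). The dark streak at the lower left is a cable. Next I'll measure the cell and check the cable and surroundings in the scene view.

Run:
```python
from h import *
im=cv2.imread('pics/top0.png')
hsv=cv2.cvtColor(im,cv2.COLOR_BGR2HSV)
roi=im[200:255,180:240].astype(int)
m=((roi[:,:,1]-roi[:,:,2])>12).astype(np.uint8)
cs,_=cv2.findContours(m,0,2); k=max(cs,key=cv2.contourArea); e=cv2.fitEllipse(k); uv=np.array(e[0])+[180,200]
print('glass',uv,e[1],ray('top',uv,.079))
uv=(np.array([253.5,242.5])/6-.5+[165,185]);c=ray('top',uv,.083);print('ring',c)
f=lambda x,y,z:ray('top',np.array([x+.5,y+.5])/6-.5+[165,185],z)
g=ray('top',np.array(e[0])+[180,200],.079)
pt=f(310,365,.077);pb=f(340,405,.01);pp=f(130,180,.076);pl=f(190,212,.085)
for n,p in(('post top',pt),('post base',pb),('pip',pp),('pipline',pl)): d=p-g;print(n,p,np.hypot(*d[:2]),np.arctan2(d[1],d[0]))
print('foot c',f(277,273,.006))
s=cv2.imread('pics/scene0.png');print(proj('scene',g))
cv2.imwrite('pics/s0.png',cv2.resize(s[130:270,140:340],None,fx=4,fy=4,interpolation=cv2.INTER_CUBIC))
o=robot.get_obs();T=R.from_quat(o['tool_rot']).as_matrix();print(T);print('tool delta',T.T@(np.array([g[0],g[1],.15])-o['tcp_pos']), 'to x first',T.T@np.array([g[0]-o['tcp_pos'][0],0,0]),T.T@np.array([0,g[1]-o['tcp_pos'][1],0]))
```

```text
glass [206.70140266 225.43436432] (17.649747848510742, 18.326663970947266) [0.46502492 0.18110367 0.079     ]
ring [0.46564615 0.18040792 0.083     ]
post top [0.41261718 0.15651753 0.077     ] 0.05788825343461069 -2.7029431084303095
post base [0.40378404 0.15141913 0.01      ] 0.06805599341958288 -2.690245465929166
pip [0.49549105 0.23497288 0.076     ] 0.06188761245572683 1.0560874199625017
pipline [0.47900431 0.2072989  0.085     ] 0.029691975822364006 1.080583565081942
foot c [0.46528021 0.18054909 0.006     ]
[231.09437417 185.54469693]
[[-9.00953322e-01  4.33914783e-01 -1.03605519e-03]
 [ 4.33915996e-01  9.00951485e-01 -1.82468894e-03]
 [ 1.41675954e-04 -2.09352049e-03 -9.99997799e-01]]
tool delta [-0.3404292  -0.2591451   0.08064727] to x first [-0.17494745  0.08425773 -0.00020118] [-0.16547039 -0.34357064  0.00069583]
```

View pics/s0.png

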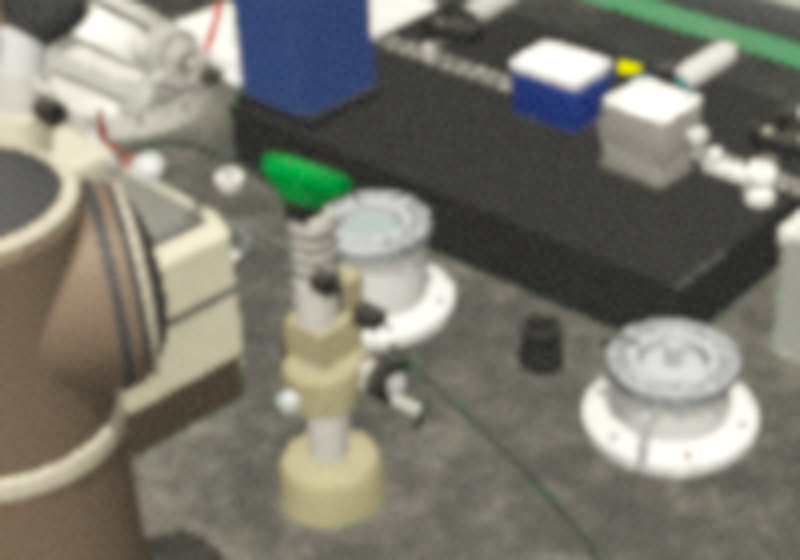

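```bash
python3 - <<'E'
from h import *
P=[cam(n)[0]@np.c_[cam(n)[2].T,-cam(n)[2].T@cam(n)[1]] for n in('top','scene')]
x=cv2.triangulatePoints(P[0],P[1],np.float64([262.,298.]),np.float64([216.,175.]));print('green',(x[:3]/x[3]).T)
E
python3 drive.py '{"offsets":[[-0.0437,0.021,0,0,0.068],[-0.0437,0.021,0,0,0.068],[-0.0437,0.021,0,0,0.068],[-0.0437,0.021,0,0,0.068],[-0.0207,-0.043,0,0,0.068],[-0.0207,-0.043,0,0,0.068],[-0.0207,-0.043,0,0,0.068],[-0.0207,-0.043,0,0,0.068],[-0.0207,-0.043,0,0,0.068],[-0.0207,-0.043,0,0,0.068],[-0.0207,-0.043,0,0,0.068],[-0.0207,-0.043,0,0,0.068]]}'
```

```text
green [[0.26848494 0.03472023 0.25847903]]
t: 1.3
tcp_pos: [0.4644, 0.1792, 0.2309]
tool_rot: [0.222, 0.975, -0.0, -0.0]
ft_force: [1.3, -0.5, 0.5]
gripper_width: 0.0681
finger_force: 0.0
```

```bash
python3 drive.py '{"offsets":[[0,0,0,0.15,0.068],[0,0,0,0.15,0.068],[0,0,0,0.15,0.068],[0,0,0,0.15,0.068],[0,0,0,0.15,0.068],[0,0,0,0.15,0.068],[0,0,0,0.15,0.068],[0,0,0,0.15,0.068],[0,0,0,0.15,0.068],[0,0,0,0.15,0.068],[0,0,0,0.15,0.068],[0,0,0,0.15,0.068]]}'; python3 -c "
from h import *;o=robot.get_obs();print(o['qpos'],o['tcp_pos'])"
```

```text
t: 2.5
tcp_pos: [0.4646, 0.181, 0.2308]
tool_rot: [0.903, 0.429, -0.001, -0.0]
ft_force: [-0.7, -0.3, -0.1]
gripper_width: 0.0676
finger_force: 0.0
[2.84152187e-01 6.40278683e-02 1.92495503e+00 2.00301099e-06
 1.15369721e+00 9.68384052e-01] [0.46463404 0.18101665 0.23075314]
```

```bash
python3 drive.py '{"offsets":[[0,0,0,0.15,0.068],[0,0,0,0.15,0.068],[0,0,0,0.15,0.068],[0,0,0.01,0.15,0.068],[0,0,0.02,0.15,0.068],[0,0,0.02,0.15,0.068],[0,0,0.02,0.15,0.068],[0,0,0.02,0.15,0.068],[0,0,0.02,0.15,0.068],[0,0,0.02,0.15,0.068],[0,0,0,0.15,0.068],[0,0,0,0.04,0.068]]}'; python3 -c "
from h import *;o=robot.get_obs();print(o['qpos'],o['tcp_pos'],o['ft_force'])
T=R.from_quat(o['tool_rot']).as_matrix();print(T.T@np.array([.4652-o['tcp_pos'][0],.1807-o['tcp_pos'][1],0]))
im=imaging.snapshot('scene');cv2.imwrite('pics/s1.png',cv2.resize(im[90:250,140:340],None,fx=4,fy=3.75*4/3.75,interpolation=cv2.INTER_CUBIC)[:600])"
```

```text
t: 3.7
tcp_pos: [0.4637, 0.1807, 0.0997]
tool_rot: [0.921, -0.39, -0.001, 0.001]
ft_force: [-0.6, -0.2, 0.7]
gripper_width: 0.068
finger_force: 0.0
[ 2.84141721e-01  2.42698270e-01  2.02274870e+00 -1.78546993e-05
  8.79497403e-01  2.65563469e+00] [0.4637204  0.18073926 0.0997411 ] [-0.58171437 -0.15056773  0.68977134]
[ 1.05829734e-03 -1.03476618e-03 -4.71723420e-06]
```

View pics/s1.png

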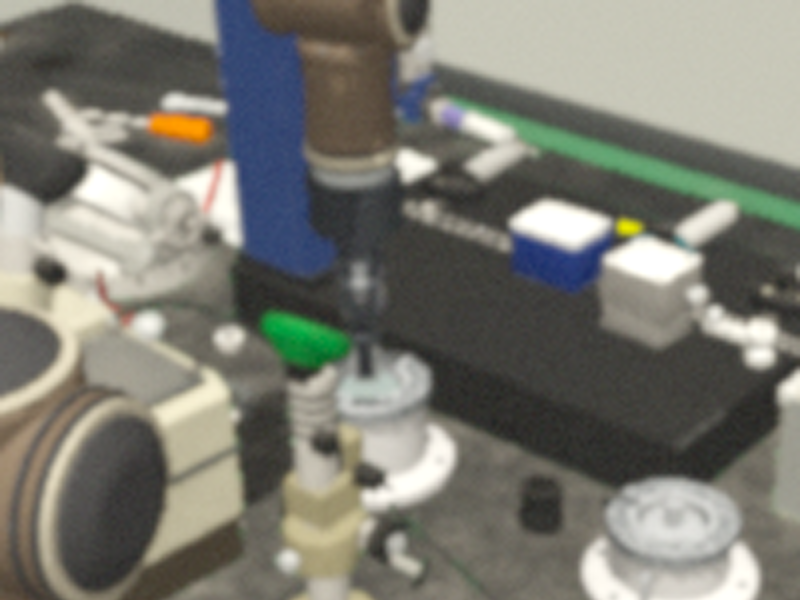

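The fingers stand over the ring, around (370,370) in the crop, and clear of everything else. I'll lower until I see force.

```bash
python3 drive.py '{"offsets":[[0.001,-0.001,0.004,0,0.068],[0,0,0.004,0,0.068],[0,0,0.003,0,0.068],[0,0,0.002,0,0.068],[0,0,0,0,0.068],[0,0,0,0,0.068]]}';python3 drive.py '{"offsets":[[0,0,0.001,0,0.068],[0,0,0.001,0,0.068],[0,0,0,0,0.068]]}'
```

```text
t: 4.35
tcp_pos: [0.4665, 0.1811, 0.0882]
tool_rot: [0.922, -0.388, -0.0, 0.0]
ft_force: [-0.1, -0.5, 0.7]
gripper_width: 0.0678
finger_force: 0.0
t: 4.65
tcp_pos: [0.4665, 0.1811, 0.0862]
tool_rot: [0.922, -0.388, -0.0, 0.0]
ft_force: [0.1, 0.2, 0.5]
gripper_width: 0.0681
finger_force: 0.0
```

```bash
python3 drive.py '{"offsets":[[-0.0008,0.0008,0.001,0,0.068],[0,0,0.001,0,0.068],[0,0,0,0,0.068]]}';python3 drive.py '{"offsets":[[0,0,0.001,0,0.068],[0,0,0.001,0,0.068],[0,0,0,0,0.068]]}';python3 drive.py '{"offsets":[[0,0,0.001,0,0.068],[0,0,0,0,0.068]]}'
```

```text
t: 4.95
tcp_pos: [0.4652, 0.1811, 0.0841]
tool_rot: [0.922, -0.388, -0.0, 0.0]
ft_force: [0.1, -0.1, -0.5]
gripper_width: 0.0682
finger_force: 0.0
t: 5.25
tcp_pos: [0.4653, 0.1811, 0.0821]
tool_rot: [0.922, -0.388, -0.0, 0.0]
ft_force: [0.0, 0.4, -0.8]
gripper_width: 0.0678
finger_force: 0.0
t: 5.45
tcp_pos: [0.4653, 0.1811, 0.0811]
tool_rot: [0.922, -0.388, -0.0, 0.0]
ft_force: [0.1, -0.4, -0.2]
gripper_width: 0.0681
finger_force: 0.0
```

```bash
for i in 1 2; do python3 drive.py '{"offsets":[[0,0,0.001,0,0.068],[0,0,0,0,0.068]]}' | egrep 'tcp|ft_f'; done; python3 drive.py '{"offsets":[[0,0,0.001,0,0.068],[0,0,0,0,0.068]]}' | egrep 'tcp|ft_f'; python3 drive.py '{"offsets":[[0,0,0.001,0,0.068],[0,0,0,0,0.068]]}'| egrep 'tcp|ft_f'
```

```text
tcp_pos: [0.4653, 0.1811, 0.0801]
ft_force: [-0.4, -0.0, 0.4]
tcp_pos: [0.4653, 0.1811, 0.0791]
ft_force: [0.8, -0.2, 0.3]
tcp_pos: [0.4653, 0.1811, 0.0782]
ft_force: [-0.2, -0.4, 0.9]
tcp_pos: [0.4654, 0.1812, 0.0774]
ft_force: [-0.6, -0.5, 2.4]
```

```bash
python3 drive.py '{"offsets":[[0,0,0.0008,0,0.068],[0,0,0,0,0.068],[0,0,0,-0.05,0.068],[0,0,0,-0.1,0.068],[0,0,0,-0.15,0.068],[0,0,0,-0.15,0.068],[0,0,0,-0.15,0.068]]}'; python3 -c "
from h import *
im=imaging.snapshot('top');cv2.imwrite('pics/t1.png',cv2.resize(im[185:275,165:255],None,fx=6,fy=6,interpolation=cv2.INTER_CUBIC))"
```

```text
t: 6.95
tcp_pos: [0.4647, 0.1809, 0.0765]
tool_rot: [0.995, -0.095, -0.001, 0.0]
ft_force: [-2.0, -0.4, 4.0]
gripper_width: 0.0679
finger_force: 2.2
```

View pics/t1.png

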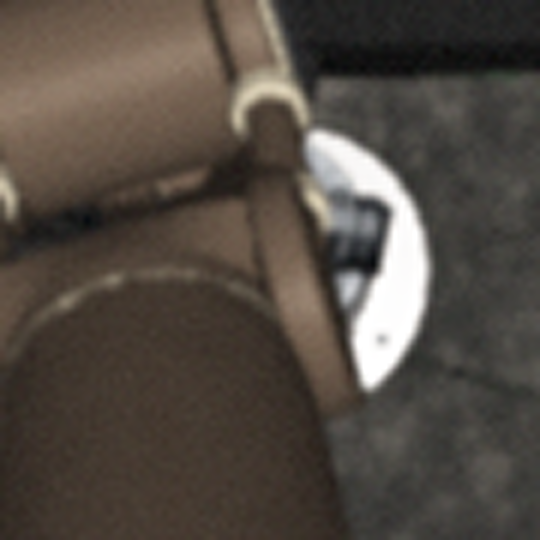

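The arm hides the ring from the top camera here. I'll finish the stroke to 5.0 rad in total, then lift and look.

```bash
python3 drive.py '{"offsets":[[0,0,0,-0.1,0.068],[0,0,0,-0.15,0.068],[0,0,0,-0.15,0.068],[0,0,0,-0.15,0.068],[0,0,0,-0.15,0.068],[0,0,0,-0.15,0.068],[0,0,0,-0.15,0.068],[0,0,0,-0.15,0.068],[0,0,0,-0.15,0.068],[0,0,0,-0.15,0.068],[0,0,0,-0.15,0.068],[0,0,0,-0.15,0.068]]}'
python3 drive.py '{"offsets":[[0,0,0,-0.15,0.068],[0,0,0,-0.15,0.068],[0,0,0,-0.15,0.068],[0,0,0,-0.15,0.068],[0,0,0,-0.15,0.068],[0,0,0,-0.15,0.068],[0,0,0,-0.15,0.068],[0,0,0,-0.15,0.068],[0,0,0,-0.15,0.068],[0,0,0,-0.15,0.068],[0,0,0,-0.15,0.068],[0,0,0,-0.15,0.068]]}'
python3 drive.py '{"offsets":[[0,0,0,-0.15,0.068],[0,0,0,-0.15,0.068],[0,0,0,-0.15,0.068],[0,0,0,-0.15,0.068],[0,0,0,-0.1,0.068],[0,0,0,-0.05,0.068],[0,0,0,0,0.068],[0,0,0,0,0.068]]}'
python3 -c "
from h import *;o=robot.get_obs();print(o['qpos'])"
```

```text
t: 8.2
tcp_pos: [0.4646, 0.1807, 0.0765]
tool_rot: [0.712, 0.702, -0.001, -0.0]
ft_force: [-2.8, -2.4, 4.4]
gripper_width: 0.0677
finger_force: 2.3
t: 9.4
tcp_pos: [0.465, 0.1807, 0.0766]
tool_rot: [-0.107, 0.994, -0.0, -0.0]
ft_force: [-2.6, -1.0, 4.0]
gripper_width: 0.0683
finger_force: 2.1
t: 10.2
tcp_pos: [0.4651, 0.1809, 0.0765]
tool_rot: [-0.461, 0.887, -0.0, -0.0]
ft_force: [-2.8, -1.8, 4.4]
gripper_width: 0.0679
finger_force: 2.2
[ 2.83915888e-01  2.83154176e-01  2.03114607e+00 -3.59457653e-04
  8.28071960e-01 -2.24563827e+00]
```

```bash
python3 drive.py '{"offsets":[[0,0,-0.005,0,0.068],[0,0,-0.01,0,0.068],[0,0,-0.01,0,0.068],[0,0,0,0,0.068]]}'
python3 -c "
from h import *
a=imaging.snapshot('top')[185:275,165:255];b=imaging.snapshot('scene')[160:220,190:270]
cv2.imwrite('pics/m2.png',np.hstack([cv2.resize(a,(400,400),interpolation=2),cv2.resize(b,(400,400),interpolation=2)]))"
```

```text
t: 10.6
tcp_pos: [0.4672, 0.1818, 0.1035]
tool_rot: [-0.462, 0.887, -0.0, 0.002]
ft_force: [0.2, 0.7, 0.3]
gripper_width: 0.0678
finger_force: 0.0
```

View pics/m2.png

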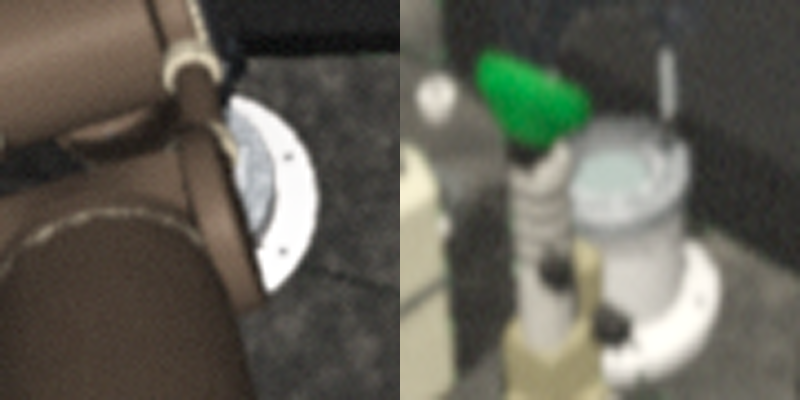

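The ring stays hidden, so I'll swing the arm aside to check.

```bash
python3 drive.py '{"offsets":[[0,0,-0.045,0,0.068],[0,0,-0.045,0,0.068],[-0.041,0.0285,0,0,0.068],[-0.041,0.0285,0,0,0.068],[-0.041,0.0285,0,0,0.068],[-0.041,0.0285,0,0,0.068],[-0.041,0.0285,0,0,0.068],[0,0,0,0,0.068]]}'
cat > look.py <<'E'
from h import *
import sys
im=imaging.snapshot('top');c=np.array([.4652,.1807])
cv2.imwrite('pics/%s.png'%sys.argv[1],cv2.resize(im[185:275,165:255],None,fx=6,fy=6,interpolation=2))
g=cv2.cvtColor(im,cv2.COLOR_BGR2GRAY)
def samp(r,z,a): return np.array([cv2.getRectSubPix(g,(1,1),tuple(map(float,proj('top',[c[0]+r*np.cos(t),c[1]+r*np.sin(t),z]))))[0,0] for t in a]).astype(float)
a=np.arange(-180,180,3);s=np.mean([samp(r,.085,np.radians(a)) for r in(.032,.035,.038,.042)],0)
for i in np.argsort(s)[:8]: print('angle',np.radians(a[i]).round(2),'grey',s[i])
E
python3 look.py t3
```

```text
t: 11.5
tcp_pos: [0.4651, 0.4366, 0.1909]
tool_rot: [-0.464, 0.886, 0.001, 0.001]
ft_force: [0.5, -0.5, 0.3]
gripper_width: 0.0677
finger_force: 0.0
angle -0.37 grey 110.5
angle -0.42 grey 115.5
angle -0.31 grey 145.5
angle -0.47 grey 155.0
angle 2.88 grey 157.5
angle 2.93 grey 158.25
angle 2.83 grey 165.75
angle 2.98 grey 165.75
```

View pics/t3.png

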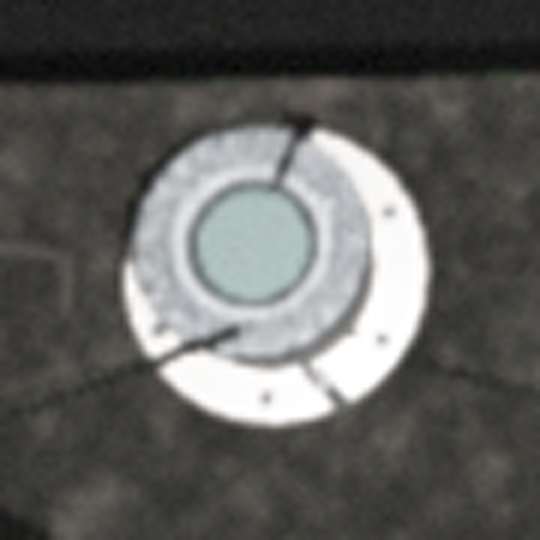

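Pip is at −0.385 rad, so q ≈ 2.31 with about 1.5% slip. About 10.26 rad remain, which is two more strokes. Next I'll return and wind the wrist back.

```bash
python3 drive.py '{"offsets":[[0.041,-0.0285,0,0,0.068],[0.041,-0.0285,0,0,0.068],[0.041,-0.0285,0,0,0.068],[0.041,-0.0285,0,0,0.068],[0.041,-0.0285,0,0,0.068],[0.005,-0.0035,0,0,0.068],[0,0,0,0.15,0.068],[0,0,0,0.15,0.068],[0,0,0,0.15,0.068],[0,0,0,0.15,0.068],[0,0,0,0.15,0.068],[0,0,0,0.15,0.068]]}' | grep tcp
python3 drive.py '{"offsets":[[0,0,0,0.15,0.068],[0,0,0,0.15,0.068],[0,0,0,0.15,0.068],[0,0,0,0.15,0.068],[0,0,0,0.15,0.068],[0,0,0,0.15,0.068],[0,0,0,0.15,0.068],[0,0,0,0.15,0.068],[0,0,0,0.15,0.068],[0,0,0,0.15,0.068],[0,0,0,0.15,0.068],[0,0,0,0.15,0.068]]}' |grep tcp
python3 drive.py '{"offsets":[[0,0,0,0.15,0.068],[0,0,0,0.15,0.068],[0,0,0,0.15,0.068],[0,0,0.02,0.15,0.068],[0,0,0.02,0.15,0.068],[0,0,0.02,0.15,0.068],[0,0,0.02,0.15,0.068],[0,0,0,0.15,0.068],[0,0,0,0.15,0.068],[0,0,0,0.15,0.068],[0,0,0,0.15,0.068],[0,0,0,0.15,0.068]]}'
python3 -c "
from h import *;o=robot.get_obs();print(o['qpos'],o['tcp_pos'])"
```

```text
tcp_pos: [0.4647, 0.1746, 0.1911]
tcp_pos: [0.4647, 0.1746, 0.1911]
t: 15.15
tcp_pos: [0.4647, 0.1746, 0.1112]
tool_rot: [0.98, -0.201, -0.0, 0.0]
ft_force: [-0.0, -0.0, 0.5]
gripper_width: 0.0681
finger_force: 0.0
[2.71726333e-01 2.20462700e-01 2.02172629e+00 6.66813493e-05
 9.00365247e-01 2.24663446e+00] [0.46468999 0.17464486 0.11115911]
```

```bash
python3 drive.py '{"offsets":[[-0.002,-0.0059,0,0,0.068],[0,0,0,0.15,0.068],[0,0,0,0.15,0.068],[0,0,0.01,0.15,0.068],[0,0,0.01,0.05,0.068],[0,0,0.009,0,0.068],[0,0,0,0,0.068]]}'; python3 -c "
from h import *;o=robot.get_obs();print(o['qpos'],o['tcp_pos'])"
```

```text
t: 15.85
tcp_pos: [0.4643, 0.181, 0.081]
tool_rot: [0.902, -0.432, -0.001, 0.001]
ft_force: [-0.5, -0.2, 0.0]
gripper_width: 0.0681
finger_force: 0.0
[2.84226414e-01 2.75413524e-01 2.02923612e+00 1.22323020e-04
 8.40202879e-01 2.74933508e+00] [0.46433036 0.18099586 0.08104883]
```

```bash
python3 drive.py '{"offsets":[[0,0,0.003,0,0.068],[0,0,0.0015,0,0.068],[0,0,0,0,0.068],[0,0,0,-0.05,0.068],[0,0,0,-0.1,0.068],[0,0,0,-0.15,0.068],[0,0,0,-0.15,0.068],[0,0,0,-0.15,0.068],[0,0,0,-0.15,0.068],[0,0,0,-0.15,0.068],[0,0,0,-0.15,0.068],[0,0,0,-0.15,0.068]]}'
python3 drive.py '{"offsets":[[0,0,0,-0.15,0.068],[0,0,0,-0.15,0.068],[0,0,0,-0.15,0.068],[0,0,0,-0.15,0.068],[0,0,0,-0.15,0.068],[0,0,0,-0.15,0.068],[0,0,0,-0.15,0.068],[0,0,0,-0.15,0.068],[0,0,0,-0.15,0.068],[0,0,0,-0.15,0.068],[0,0,0,-0.15,0.068],[0,0,0,-0.15,0.068]]}' | egrep 'tcp|ft_'
python3 drive.py '{"offsets":[[0,0,0,-0.15,0.068],[0,0,0,-0.15,0.068],[0,0,0,-0.15,0.068],[0,0,0,-0.15,0.068],[0,0,0,-0.15,0.068],[0,0,0,-0.15,0.068],[0,0,0,-0.15,0.068],[0,0,0,-0.15,0.068],[0,0,0,-0.15,0.068],[0,0,0,-0.15,0.068],[0,0,0,-0.15,0.068],[0,0,0,-0.15,0.068]]}' | egrep 'tcp|ft_'
python3 drive.py '{"offsets":[[0,0,0,-0.15,0.068],[0,0,0,-0.1,0.068],[0,0,0,-0.1,0.068],[0,0,0,0,0.068],[0,0,0,0,0.068],[0,0,-0.005,0,0.068],[0,0,-0.015,0,0.068],[0,0,-0.02,0,0.068]]}'
python3 -c "
from h import *;o=robot.get_obs();print(o['qpos'],o['tcp_pos'])"
```

```text
t: 17.05
tcp_pos: [0.4661, 0.1813, 0.0784]
tool_rot: [0.988, 0.154, 0.0, -0.0]
ft_force: [0.2, -0.7, -0.2]
gripper_width: 0.0679
finger_force: 0.0
tcp_pos: [0.4661, 0.1813, 0.0784]
ft_force: [-0.5, 0.8, 0.2]
tcp_pos: [0.4661, 0.1813, 0.0784]
ft_force: [-0.8, 0.3, -0.4]
t: 20.25
tcp_pos: [0.4648, 0.181, 0.1178]
tool_rot: [-0.527, 0.85, 0.0, -0.001]
ft_force: [0.7, -1.0, -0.1]
gripper_width: 0.0679
finger_force: 0.0
[ 2.83929708e-01  2.15011254e-01  2.01173742e+00  9.72459080e-06
  9.17349912e-01 -2.39701367e+00] [0.46483049 0.1809608  0.11778292]
```

The press fell short: the earlier z reading lagged, so that stroke only skimmed the ring with zero force. I'll rewind, and this time check the force before turning.

```bash
python3 drive.py '{"offsets":[[0,0,0,0.15,0.068],[0,0,0,0.15,0.068],[0,0,0,0.15,0.068],[0,0,0,0.15,0.068],[0,0,0,0.15,0.068],[0,0,0,0.15,0.068],[0,0,0,0.15,0.068],[0,0,0,0.15,0.068],[0,0,0,0.15,0.068],[0,0,0,0.15,0.068],[0,0,0,0.15,0.068],[0,0,0,0.15,0.068]]}' | grep tcp
python3 drive.py '{"offsets":[[0,0,0,0.15,0.068],[0,0,0,0.15,0.068],[0,0,0,0.15,0.068],[0,0,0,0.15,0.068],[0,0,0,0.15,0.068],[0,0,0,0.15,0.068],[0,0,0,0.15,0.068],[0,0,0,0.15,0.068],[0,0,0,0.15,0.068],[0,0,0,0.15,0.068],[0,0,0,0.15,0.068],[0,0,0,0.15,0.068]]}' |grep tcp
python3 drive.py '{"offsets":[[0,0,0,0.15,0.068],[0,0,0,0.15,0.068],[0,0,0,0.15,0.068],[0,0,0,0.15,0.068],[0,0,0,0.15,0.068],[0,0,0,0.15,0.068],[0,0,0.01,0.15,0.068],[0,0,0.01,0.15,0.068],[0,0,0.01,0.15,0.068],[0,0,0.01,0.15,0.068],[0,0,0,0.05,0.068],[0,0,0,0,0.068]]}' | grep tcp
python3 drive.py '{"offsets":[[0,0,0.0019,0,0.068],[0,0,0,0,0.068]]}'
python3 -c "
from h import *;o=robot.get_obs();print(o['qpos'],o['tcp_pos'])"
```

```text
tcp_pos: [0.4659, 0.1813, 0.1184]
tcp_pos: [0.466, 0.1813, 0.1184]
tcp_pos: [0.4659, 0.1813, 0.0782]
t: 24.05
tcp_pos: [0.4662, 0.1814, 0.0767]
tool_rot: [0.901, -0.433, 0.0, -0.0]
ft_force: [-0.7, -0.4, 2.9]
gripper_width: 0.0681
finger_force: 2.0
[ 2.83970066e-01  2.84038905e-01  2.02938967e+00 -4.16619311e-06
  8.27367641e-01  2.75147411e+00] [0.46624065 0.18138969 0.07669739]
```

```bash
python3 drive.py '{"offsets":[[0,0,0.0003,-0.05,0.068],[0,0,0,-0.1,0.068],[0,0,0,-0.15,0.068],[0,0,0,-0.15,0.068],[0,0,0,-0.15,0.068],[0,0,0,-0.15,0.068],[0,0,0,-0.15,0.068],[0,0,0,-0.15,0.068],[0,0,0,-0.15,0.068],[0,0,0,-0.15,0.068],[0,0,0,-0.15,0.068],[0,0,0,-0.15,0.068]]}'
```

```text
t: 25.25
tcp_pos: [0.4646, 0.1811, 0.0761]
tool_rot: [0.929, 0.371, -0.001, -0.0]
ft_force: [-3.2, -1.3, 5.5]
gripper_width: 0.0676
finger_force: 2.7
```

```bash
python3 drive.py '{"offsets":[[0,0,0,-0.15,0.068],[0,0,0,-0.15,0.068],[0,0,0,-0.15,0.068],[0,0,0,-0.15,0.068],[0,0,0,-0.15,0.068],[0,0,0,-0.15,0.068],[0,0,0,-0.15,0.068],[0,0,0,-0.15,0.068],[0,0,0,-0.15,0.068],[0,0,0,-0.15,0.068],[0,0,0,-0.15,0.068],[0,0,0,-0.15,0.068]]}' | egrep 'tcp|ft_'
python3 drive.py '{"offsets":[[0,0,0,-0.15,0.068],[0,0,0,-0.15,0.068],[0,0,0,-0.15,0.068],[0,0,0,-0.15,0.068],[0,0,0,-0.15,0.068],[0,0,0,-0.15,0.068],[0,0,0,-0.15,0.068],[0,0,0,-0.15,0.068],[0,0,0,-0.15,0.068],[0,0,0,-0.15,0.068],[0,0,0,-0.1,0.068],[0,0,0,-0.1,0.068]]}' | egrep 'tcp|ft_'
python3 drive.py '{"offsets":[[0,0,0,0,0.068],[0,0,-0.01,0,0.068],[0,0,-0.03,0,0.068],[0,0,0,0.15,0.068],[0,0,0,0.15,0.068],[0,0,0,0.15,0.068],[0,0,0,0.15,0.068],[0,0,0,0.15,0.068],[0,0,0,0.15,0.068],[0,0,0,0.15,0.068],[0,0,0,0.15,0.068],[0,0,0,0.15,0.068]]}'
```

```text
tcp_pos: [0.4648, 0.1806, 0.0761]
ft_force: [-2.7, -1.8, 5.2]
tcp_pos: [0.465, 0.1809, 0.0762]
ft_force: [-3.3, -1.4, 5.8]
t: 28.85
tcp_pos: [0.4662, 0.1814, 0.1164]
tool_rot: [0.122, 0.993, 0.0, 0.001]
ft_force: [0.3, -0.2, 0.7]
gripper_width: 0.0681
finger_force: 0.0
```

```bash
python3 drive.py '{"offsets":[[0,0,0,0.15,0.068],[0,0,0,0.15,0.068],[0,0,0,0.15,0.068],[0,0,0,0.15,0.068],[0,0,0,0.15,0.068],[0,0,0,0.15,0.068],[0,0,0,0.15,0.068],[0,0,0,0.15,0.068],[0,0,0,0.15,0.068],[0,0,0,0.15,0.068],[0,0,0,0.15,0.068],[0,0,0,0.15,0.068]]}' | grep tcp
python3 drive.py '{"offsets":[[0,0,0,0.15,0.068],[0,0,0,0.15,0.068],[0,0,0,0.15,0.068],[0,0,0,0.15,0.068],[0,0,0,0.15,0.068],[0,0,0,0.15,0.068],[0,0,0,0.15,0.068],[0,0,0.008,0.15,0.068],[0,0,0.01,0.15,0.068],[0,0,0.01,0.15,0.068],[0,0,0.01,0.15,0.068],[0,0,0,0.15,0.068]]}' |grep tcp
python3 drive.py '{"offsets":[[0,0,0,0.15,0.068],[0,0,0,0.05,0.068],[0,0,0.002,0,0.068],[0,0,0,0,0.068]]}'
python3 -c "
from h import *;o=robot.get_obs();print(o['qpos'],o['tcp_pos'])"
```

```text
tcp_pos: [0.4662, 0.1814, 0.1164]
tcp_pos: [0.4658, 0.1813, 0.0776]
t: 31.65
tcp_pos: [0.4665, 0.1815, 0.0765]
tool_rot: [0.901, -0.433, 0.0, -0.001]
ft_force: [-1.1, -0.4, 5.0]
gripper_width: 0.0683
finger_force: 2.2
[2.83989248e-01 2.84448515e-01 2.02923886e+00 1.85358713e-04
 8.26553388e-01 2.75078847e+00] [0.46648065 0.18151578 0.07654827]
```

```bash
python3 drive.py '{"offsets":[[0,0,0,-0.05,0.068],[0,0,0,-0.1,0.068],[0,0,0,-0.15,0.068],[0,0,0,-0.15,0.068],[0,0,0,-0.15,0.068],[0,0,0,-0.15,0.068],[0,0,0,-0.15,0.068],[0,0,0,-0.15,0.068],[0,0,0,-0.15,0.068],[0,0,0,-0.15,0.068],[0,0,0,-0.15,0.068],[0,0,0,-0.15,0.068]]}' | egrep 'tcp|ft_'
python3 drive.py '{"offsets":[[0,0,0,-0.15,0.068],[0,0,0,-0.15,0.068],[0,0,0,-0.15,0.068],[0,0,0,-0.15,0.068],[0,0,0,-0.15,0.068],[0,0,0,-0.15,0.068],[0,0,0,-0.15,0.068],[0,0,0,-0.15,0.068],[0,0,0,-0.15,0.068],[0,0,0,-0.15,0.068],[0,0,0,-0.15,0.068],[0,0,0,-0.15,0.068]]}' | egrep 'tcp|ft_'
python3 drive.py '{"offsets":[[0,0,0,-0.15,0.068],[0,0,0,-0.15,0.068],[0,0,0,-0.15,0.068],[0,0,0,-0.15,0.068],[0,0,0,-0.15,0.068],[0,0,0,-0.15,0.068],[0,0,0,-0.15,0.068],[0,0,0,-0.15,0.068],[0,0,0,-0.15,0.068],[0,0,0,-0.15,0.068],[0,0,0,-0.1,0.068],[0,0,0,-0.1,0.068]]}' | egrep 'tcp|ft_'
python3 drive.py '{"offsets":[[0,0,0,0,0.068],[0,0,-0.01,0,0.068],[0,0,-0.04,0,0.068],[0,0,-0.045,0,0.068],[0,0,-0.03,0,0.068],[-0.0445,0.022,0,0,0.068],[-0.0445,0.022,0,0,0.068],[-0.0445,0.022,0,0,0.068],[-0.0445,0.022,0,0,0.068],[-0.0445,0.022,0,0,0.068],[0,0,0,0,0.068],[0,0,0,0,0.068]]}'
python3 look.py t4
```

```text
tcp_pos: [0.4645, 0.1812, 0.076]
ft_force: [-3.3, -0.1, 5.5]
tcp_pos: [0.4648, 0.1806, 0.0761]
ft_force: [-3.3, -2.0, 5.6]
tcp_pos: [0.4649, 0.1808, 0.0761]
ft_force: [-2.2, -1.7, 4.9]
t: 36.45
tcp_pos: [0.4654, 0.4303, 0.2007]
tool_rot: [-0.529, 0.849, -0.0, -0.0]
ft_force: [0.3, 0.3, -0.8]
gripper_width: 0.0676
finger_force: 0.0
angle -3.04 grey 99.0
angle -2.98 grey 121.5
angle -3.09 grey 134.0
angle 2.88 grey 155.5
angle 2.93 grey 160.5
angle 2.83 grey 161.25
angle -2.93 grey 163.5
angle -3.14 grey 169.0
```

View pics/t4.png

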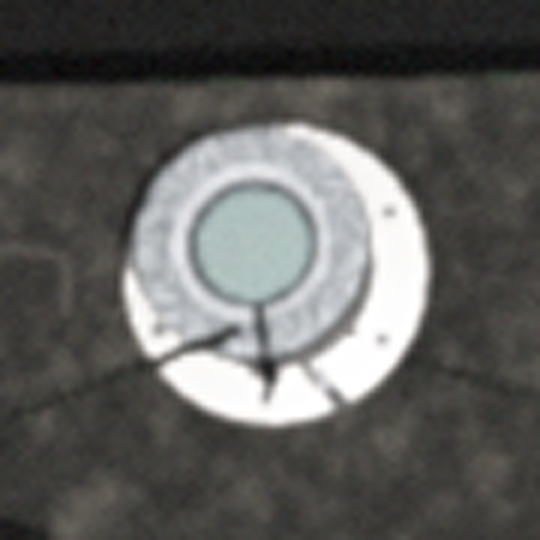

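The pip is at −3.03 rad and the post at −2.695, so it needs about 0.34 rad more. That matches the expected q ≈ 12.23.

```bash
python3 drive.py '{"offsets":[[0.0445,-0.022,0,0,0.068],[0.0445,-0.022,0,0,0.068],[0.0445,-0.022,0,0,0.068],[0.0445,-0.022,0,0,0.068],[0.0445,-0.022,0,0,0.068],[0,0,0,0.15,0.068],[0,0,0.04,0.15,0.068],[0,0,0.04,0.15,0.068],[0,0,0.03,0,0.068],[0,0,0.0125,0,0.068],[0,0,0,0,0.068],[0,0,0,0,0.068]]}'
python3 drive.py '{"offsets":[[0,0,0.002,0,0.068],[0,0,0,0,0.068]]}'
```

```text
t: 37.7
tcp_pos: [0.4668, 0.181, 0.0794]
tool_rot: [-0.324, 0.946, -0.0, 0.001]
ft_force: [1.2, 0.3, 0.5]
gripper_width: 0.0681
finger_force: 0.0
t: 37.9
tcp_pos: [0.4675, 0.1817, 0.0777]
tool_rot: [-0.325, 0.946, -0.0, 0.002]
ft_force: [1.6, -1.8, 1.6]
gripper_width: 0.0682
finger_force: 0.7
```

```bash
python3 drive.py '{"offsets":[[0,0,0.0014,0,0.068],[0,0,0,0,0.068],[0,0,0,-0.09,0.068],[0,0,0,-0.09,0.068],[0,0,0,-0.09,0.068],[0,0,0,-0.09,0.068],[0,0,0,0,0.068],[0,0,0,0,0.068]]}'
python3 -c "
from h import *
o=robot.get_obs();T=R.from_quat(o['tool_rot']).as_matrix();print(T.T@[0,.25,0])"
```

```text
t: 38.7
tcp_pos: [0.4668, 0.1823, 0.076]
tool_rot: [-0.489, 0.872, 0.0, 0.001]
ft_force: [-0.7, 1.1, 6.1]
gripper_width: 0.068
finger_force: 2.9
[-0.21318029  0.13059096  0.00040651]
```

```bash
python3 drive.py '{"offsets":[[0,0,-0.01,0,0.068],[0,0,-0.04,0,0.068],[0,0,-0.045,0,0.068],[0,0,-0.03,0,0.068],[-0.0425,0.026,0,0,0.068],[-0.0425,0.026,0,0,0.068],[-0.0425,0.026,0,0,0.068],[-0.0425,0.026,0,0,0.068],[-0.0425,0.026,0,0,0.068],[0,0,0,0,0.068],[0,0,0,0,0.068]]}'
python3 look.py t5
```

```text
t: 39.8
tcp_pos: [0.4648, 0.4308, 0.1992]
tool_rot: [-0.49, 0.872, -0.0, -0.001]
ft_force: [-0.1, -0.2, -0.5]
gripper_width: 0.0678
finger_force: 0.0
angle -2.67 grey 97.5
angle -2.62 grey 118.25
angle -2.72 grey 131.75
angle 2.88 grey 162.5
angle -2.57 grey 163.5
angle 2.93 grey 165.25
angle 2.83 grey 165.75
angle 2.98 grey 168.5
```

View pics/t5.png

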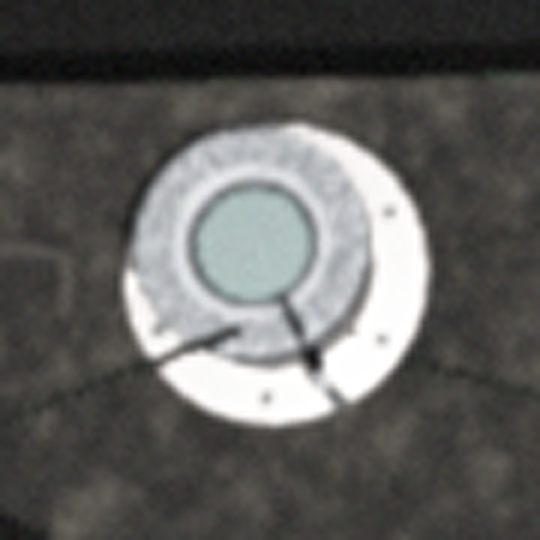

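The pip at (313,362) now lines up with the post, within about 0.03 rad. The cell hasn't shifted and the arm is clear, so I'm handing in.

```bash
python3 -c "
from workcell import robot, imaging
print(robot.finish_job())"
```

```text
the job is handed in; nothing more can be done
None
```

I turned the window cell's ring anticlockwise to the post and two full turns more, leaving the pip within about 0.03 rad of the post by the last picture, and handed the job in at about 40 s with the arm clear; no verdict came back.

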